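# Load a brass blank into a guarded bench shear

### The job

Get the little bench shear loaded for its next cut. First fasten its clear guard: push the sprung red stud down and turn it clockwise until it locks. Then pick up the orange push stick and, never touching the brass blank with the gripper itself, feed the blank under the guard until it is flush against the back stop; finally draw the stick out and lay it flat on the worktop again, leaving the things standing round about where they are.

Things in the scene. Friction and masses are not known exactly. Their poses are not given: they have to be found in the camera images.
- bench_shear: small green bench shear, fixed. Origin on the worktop under its middle; x axis = feed direction, z up; figures in mm in this frame. Flat steel table, top at z = 26, x = -170 to 97, 116 wide; the part in front of the guard is the open infeed table. Channel between two side guides (10 high): 60 wide from x = -20 on, flaring to 84 wide at x = -58. Parked hand lever at x = 52 to 95, y = 69, up to z = 175
- opening (a point): middle of the low front opening under the guard, on the steel table, in the plane of the guard's front face (x = -12 in the shear's frame); x axis points in, along the feed. The opening is 60 mm wide and 16 mm high; the clear guard with a yellow front edge covers the table from here to 114 mm further in and its top is 60 to 62 mm above the worktop
- stop_face (a point): foot of the back stop's flat face, on the centre line of the channel at table height, 92 mm in from the opening (x = 80 in the shear's frame). The blank's leading edge must come flush to this face
- stud_grip (a point): where to grip the red wing of the guard's stud: on its vertical axis (x = 35, y = -78 in the shear's frame), 7 mm under its top. Wing 36 mm long (along this point's x axis), 10 wide, 20 high; grip it across the 10 mm. Stud up, this point is 94 mm above the worktop, 34 above the guard's ear below. Its spring pushes up with 5 N at the top, 10 N after 7 mm. It turns only while pressed at least 6 mm down
- stud_push (a joint): how far the stud is pressed down, m: 0 up, 0.011 bottom; it must stay beyond 0.006 while it turns (0.0085 is a good aim). Let go when locked, it springs back only to about 0.002, into its notch
- stud_turn (a joint): turn of the stud, rad, growing clockwise as seen from above: 0 unlocked, 1.40 at the locking notch, end stop at 1.50
- guard (a joint): opening of the hinged guard, rad: 0 shut; it rests shut by its weight, and the locked stud holds it down
- blank: loose brass blank as a whole: origin in the middle of its underside, axes as blank_center
- blank_center (a point): centre of the brass blank, a flat plate 60 mm long (x), 56 wide (y), 6 thick, about 170 g, lying on the infeed table in front of the guides, roughly in line with the channel (within 4 mm and 0.12 rad). Flush against the stop its centre is at x = 50 in the shear's frame and its rear edge 32 mm inside the opening
- push_stick: orange push stick as a whole: origin on its underside, directly under stick_grip; x axis to the nose
- stick_grip (a point): where to grip the push stick's handle, 30 mm above the stick's underside; x axis to the nose. Handle 20 mm wide (y), 80 long (40 to each side of this point), 38 high, with a 46 high horn 25 to 43 behind this point. Ahead of the handle a tongue 22 wide and 10 high runs on along the underside to the nose. 90 g, balanced 15 mm ahead of this point. It lies flat on the worktop, partly on a 2 mm thick drawing sheet
- stick_nose (a point): middle of the stick's flat nose face (20 mm wide, 9 high), 105 mm ahead of stick_grip and 5 mm above the stick's underside
- clock_frame: tall open brass clock frame on a wooden board, a fixed obstacle: about 120 x 120 mm and up to 370 mm high round this point; keep the arm clear of it
- bench_vice: dark blue bench vice, a fixed obstacle, about 140 mm wide and 176 mm high, reaching 100 mm beyond this point in x
- loupe: black eye loupe, 35 mm across and 31 high, a bystander; origin under its middle
- solder_tin: round green and silver tin, 58 mm across and 25 high, a bystander; origin under its middle
- riveting_block: small wooden block with steel inserts, 32 x 60 x 24 mm, a bystander; origin under its middle
- brass_machine: tall brass machine to the left, a fixed obstacle: 630 mm high, 440 wide, its right end about 190 mm from this point towards the shear; keep arm and stick clear of it
Not all that is in view belongs to the job. Of the things that look like the blank, the smallest one is meant.

How it is judged:
By the outcome, as a careful person would: the job done as asked, in the order asked, and still so for the second after the job is handed in, with the robot touching nothing.
It also fails if it takes over 72 s, if anything falls off the work surface, if the arm or the gripper's body presses on something with over 40 N, if the wrist force passes 120 N, or if a joint passes its speed limit or range.

### The arm

A 6-joint arm with a two-finger parallel gripper is mounted at the origin on a cart in front of the work surface, level with it; the furniture and walls round the work are solid. World frame = base frame: x ahead of the robot, y to its left, z up, the work surface at z = 0. Lengths are in m, angles in rad, forces in N, time in s.
With the tool pointing down it reaches from about 0.3 to 0.875 m from the base axis. Payload 4.2 kg.
Tool frame: the origin (TCP) lies at the very end of the fingers, on their centre line; the grasp point (between the pads) lies 19 mm behind it (r.tcp_to_grasp is the distance from the TCP to the grasp point, in m); z points along the fingers, y is the line along which they close (so a half turn about z gives the same grasp; the last joint's range is limited). The gripper opens to 85 mm and grips with 20 to 120 N. Pads are 22 mm wide; open, the fingers measure 114 mm over their backs; the gripper's body (76 mm by 85 mm) begins 54 mm behind the grasp point. The pads swing forward as they close: fully open they stand 13 mm farther back than shut.
Start: joints at [-1.219, 0.32, 1.565, -0, 1.257, -0.02], TCP at [0.209, -0.536, 0.231] pointing down, gripper open.
Joint ranges: [-3.11, 3.11], [-0.84, 2.01], [0.21, 2.61], [-1.34, 4.49], [0.05, 2.63], [-2.56, 2.56]. Speed limits (rad/s): [2.57, 2.57, 3.14, 3.14, 3.14, 3.14].

### API

Orientations are given as a unit quaternion [x, y, z, w].
In Python, from bench import r gives the robot as it stands. Calls block until the motion is done:
- r.move_pose(position, orientation): joint-space move of the TCP to a pose.
- r.move_straight(position, ori=None, speed=0.15): straight line of the TCP; ori=None keeps the orientation; speed is the mean speed in m/s.
- r.set_joints(angles): joint-space move.
- r.command_gripper(opening, effort=None): opening from 0.0 (shut) to 1.0 (fully open); effort is the grip in N (None keeps the last); returns when the fingers have stopped.
- r.hold(seconds).
- r.ik(position, orientation): joint angles nearest the present ones, or None.
- r.get_obs(): the state.
- r.grab_frame(name): name is "scene" or "side" or "wrist"; returns a dict with "img" (400x640x3 uint8, blue, green, red), "camera_matrix" (3x3 intrinsics, pixels), "rvec" (rotation vector, rad) and "tvec" (3), from world to camera coordinates, as OpenCV has them. Camera axes: x right, y down, z forward; pixel columns grow to the right and rows downward; lengths in m; the calibration is good to about 2 mm. A picture is of the moment at which its call begins. There is no depth.
A pose or a line that the arm cannot do raises r.Unreachable and nothing moves.
- r.close_job(): hands the job in; it is judged then, once.
Trained networks look in a picture, given as the dict that the camera call returned (one of the last four; its "shot" number tells which), for a name from the list of things; names that differ only in an ending like _2 or _b are one class to them, and where a whole thing is asked for, a point or a joint stands for the part that bears it (a point fixed in the world has none). Each returns a list of dicts, best first, with "conf" (0 to 1); they miss things now and then, are a little off and sometimes report something else, mostly with a low value. They report only what shows in the picture. A call takes as long as a camera call. They do not tell look-alikes from the thing itself.
- r.look_for(target, picture): "point" ([x, y, z] in m, in world coordinates, good to about 4 mm: the middle of the surface that is visible of it).
- r.regions_of(target, picture): "pixels" (400x640 bool, what is visible of it).
- r.pinpoint(target, picture): "point" ([x, y, z] in m, in world coordinates, good to about 4 mm: a listed point, or the origin of a listed thing).
The state is a dict: "time_s": time; "q": joint angles; "joint_velocities": joint speeds; "effort": joint torques, N m; "tool_pos": TCP position; "orientation": TCP orientation; "ft_force": force on the tool from outside, world axes, zero at the start; "ft_torque": the same for the moment, N m; "opening": opening from 0.0 (shut) to 1.0 (fully open); "gripper_force": force on a finger pad.
Only numpy, scipy, OpenCV 4.12 (cv2) and the standard library are available. Lean on these libraries where they do the work, as an engineer would, in place of code of your own. Each camera call takes 0.05 s, during which the arm holds its last target. There are 200 camera calls.

## Working session

There is one attempt and no reset: what is moved stays moved. The work goes in short steps, each a Python script; the robot and the scene stay as the last script left them, time stands still between calls to the robot, and variables do not carry over. Pictures are saved under pics/ and viewed, at most 10 in all, crops included, and the job is handed in when it is done.

```bash
mkdir -p pics; ls; cat > h.py <<'E'
import numpy as np, cv2
from bench import r
from scipy.spatial.transform import Rotation as R
def proj(f,p):
    return cv2.projectPoints(np.array(p,float).reshape(-1,3),f["rvec"],f["tvec"],f["camera_matrix"],None)[0].reshape(-1,2)
def ray(f,uv):
    Rm=cv2.Rodrigues(np.array(f["rvec"],float))[0]; K=np.array(f["camera_matrix"])
    return -Rm.T@np.array(f["tvec"]).ravel(), Rm.T@np.linalg.inv(K)@np.array([uv[0],uv[1],1.])
def atz(f,uv,z):
    c,d=ray(f,uv); return c+d*(z-c[2])/d[2]
def tri(obs):
    A=np.zeros((3,3));b=np.zeros(3)
    for f,uv in obs:
        c,d=ray(f,uv); d=d/np.linalg.norm(d); P=np.eye(3)-np.outer(d,d); A+=P;b+=P@c
    return np.linalg.solve(A,b)
def down(yaw):  # tool z down, tool x at yaw in the world
    return (R.from_euler('z',yaw)*R.from_euler('x',np.pi)).as_quat()
E
cat > a.py <<'E'
from h import *
np.set_printoptions(precision=4,suppress=True)
fs={n:r.grab_frame(n) for n in("scene","side")}
for n,f in fs.items(): cv2.imwrite(f"pics/{n}0.png",f["img"])
for t in ["opening","stop_face","stud_grip","blank_center","stick_grip","stick_nose","bench_shear","clock_frame","bench_vice","brass_machine","loupe","solder_tin","riveting_block"]:
  for n,f in fs.items():
    for d in r.pinpoint(t,f)[:4]: print(t,n,round(d["conf"],2),np.array(d["point"]),proj(f,d["point"])[0].round())
o=r.get_obs();print(o["time_s"],o["tool_pos"],o["orientation"],o["ft_force"])
E
python3 a.py
```

```text
pics
opening scene 0.79 [ 0.627  -0.069   0.0247] [345. 269.]
opening side 0.95 [ 0.6271 -0.0696  0.0247] [358. 231.]
stop_face scene 0.57 [ 0.6328 -0.1626  0.0224] [341. 301.]
stop_face side 0.6 [ 0.6254 -0.1669  0.0262] [361. 248.]
stud_grip scene 0.48 [ 0.5479 -0.1167  0.0918] [313. 270.]
stud_grip side 0.45 [ 0.5519 -0.1188  0.0938] [336. 222.]
blank_center scene 0.97 [0.3331 0.4381 0.0031] [289. 121.]
blank_center scene 0.85 [0.6161 0.0211 0.0285] [348. 239.]
blank_center scene 0.77 [0.7091 0.4516 0.0081] [397. 135.]
blank_center side 0.78 [0.7039 0.4563 0.0042] [360. 167.]
blank_center side 0.21 [ 0.6273 -0.0709  0.0236] [358. 232.]
stick_grip scene 0.65 [ 0.6139 -0.3128  0.0345] [322. 356.]
stick_grip side 0.78 [ 0.6101 -0.3146  0.0332] [363. 277.]
stick_nose scene 0.65 [ 0.7117 -0.3471  0.0065] [358. 381.]
stick_nose side 0.58 [ 0.7144 -0.3514  0.0072] [402. 291.]
bench_shear scene 0.57 [ 0.6248 -0.079  -0.0014] [344. 275.]
bench_shear scene 0.41 [ 0.6144 -0.3139  0.0041] [323. 359.]
bench_shear side 0.58 [ 0.626  -0.0826 -0.0008] [358. 240.]
clock_frame side 0.32 [ 0.6143 -0.3144 -0.0007] [364. 286.]
brass_machine scene 0.39 [0.619  0.0195 0.0313] [348. 239.]
brass_machine side 0.35 [ 0.4391 -0.0186 -0.0008] [299. 232.]
loupe scene 0.68 [ 0.4373 -0.0192 -0.0013] [285. 244.]
loupe scene 0.61 [0.6191 0.0191 0.0282] [348. 239.]
loupe side 0.52 [ 0.4379 -0.0193 -0.0002] [299. 232.]
solder_tin scene 0.56 [ 0.7836  0.0771 -0.0016] [406. 237.]
solder_tin side 0.54 [ 0.7854  0.0755 -0.0038] [397. 214.]
riveting_block scene 0.63 [ 0.7686  0.2497 -0.    ] [407. 188.]
riveting_block side 0.65 [0.7656 0.2519 0.0012] [383. 189.]
1.4 [ 0.2089 -0.5357  0.2313] [0.9828 0.1848 0.     0.    ] [-0.2425 -0.1827  0.6309]
```

View pics/scene0.png

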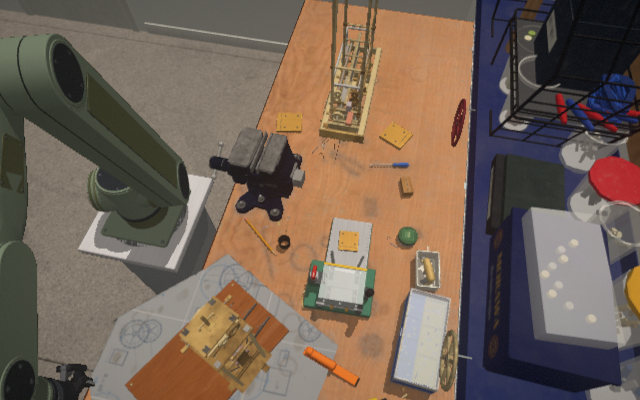

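View pics/side0.png

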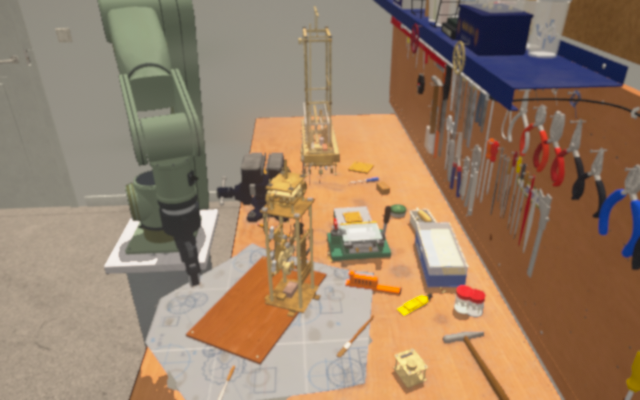

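The scene view shows the shear at (342,275), with the stud red at (314,272). The blank lies on the infeed table at (348,239), and its larger look-alikes are plates at (289,121) and (397,135), well off the shear. The push stick is at (332,366); the yellow tool at (413,303) in the side view is not the stick. The clock frame on its board is at (235,340) in scene and (290,295) in side, and the vice is at (262,170). I choose the blank at (348,239) and the stick at (332,366).

```bash
cat > b.py <<'E'
from h import *
np.set_printoptions(precision=3,suppress=True)
f=r.grab_frame("scene");g=r.grab_frame("side")
for n,uv in dict(footL=(268,298),footR=(313,305),footback=(283,262)).items(): print("side clock",n,atz(g,uv,.02))
for n,uv in dict(L=(180,325),T=(222,295),R=(272,352),B=(240,385)).items(): print("scene clock",n,atz(f,uv,.02))
print("clock top side->scene", tri([(g,(285,180)),(f,(235,355))]))
for n,uv in dict(foot1=(245,210),foot2=(280,212),foot3=(262,195)).items(): print("vice z0",atz(f,uv,0))
for n,uv in dict(tl=(235,130),br=(300,175),right=(303,180),bl=(237,160),left=(212,162)).items(): print("vice top z.176",n,atz(f,uv,.17), atz(f,uv,.1))
for t in ["clock_frame","bench_vice","brass_machine"]:
  for n,p in (("scene",f),("side",g)):
    for d in r.look_for(t,p)[:2]: print(t,n,d["conf"],np.array(d["point"]),proj(p,d["point"])[0].round())
def c(f,x,y,w,h,s): return cv2.resize(f["img"][y:y+h,x:x+w],None,fx=s,fy=s,interpolation=cv2.INTER_CUBIC)
cv2.imwrite("pics/crop1.png",np.hstack([c(f,290,205,100,150,4),c(g,310,180,100,150,4)]))
# joint positions of arm for planned poses
for n,p,y in [("stud",(.55,-.117,.12),0),("stick",(.613,-.313,.02),-.35),("pre",(.62,.17,.04),-np.pi/2),("high",(.5,-.2,.45),0)]:
  for k in (0,np.pi): 
    q=r.ik(p,down(y+k)); print(n,k,None if q is None else np.array(q))
E
python3 b.py
```

```text
side clock footL [ 0.351 -0.367  0.02 ]
side clock footR [ 0.468 -0.404  0.02 ]
side clock footback [ 0.389 -0.21   0.02 ]
scene clock L [ 0.234 -0.31   0.02 ]
scene clock T [ 0.314 -0.211  0.02 ]
scene clock R [ 0.486 -0.326  0.02 ]
scene clock B [ 0.431 -0.417  0.02 ]
clock top side->scene [ 0.446 -0.398  0.373]
vice z0 [0.289 0.064 0.   ]
vice z0 [0.396 0.08  0.   ]
vice z0 [0.325 0.127 0.   ]
vice top z.176 tl [0.235 0.23  0.17 ] [0.204 0.284 0.1  ]
vice top z.176 br [0.459 0.116 0.17 ] [0.444 0.161 0.1  ]
vice top z.176 right [0.471 0.102 0.17 ] [0.457 0.146 0.1  ]
vice top z.176 bl [0.274 0.128 0.17 ] [0.246 0.174 0.1  ]
vice top z.176 left [0.208 0.107 0.17 ] [0.176 0.151 0.1  ]
clock_frame scene 0.39 [ 0.638 -0.325  0.018] [331. 365.]
bench_vice scene 0.43 [0.782 0.073 0.025] [407. 234.]
bench_vice side 0.67 [0.782 0.055 0.024] [398. 210.]
stud 0 [-0.23   0.393  1.755 -0.     0.993  1.341]
stud 3.141592653589793 [-0.23   0.393  1.755  0.     0.993 -1.801]
stick 0 [-0.489  0.668  1.535 -0.     0.939  1.432]
stick 3.141592653589793 [-0.489  0.668  1.535  0.     0.939 -1.71 ]
pre 0 None
pre 3.141592653589793 [ 0.25   0.587  1.64  -0.     0.914  0.25 ]
high 0 [-0.402  0.21   1.182 -0.     1.749  1.169]
high 3.141592653589793 [-0.402  0.21   1.182  0.     1.749 -1.973]
```

View pics/crop1.png

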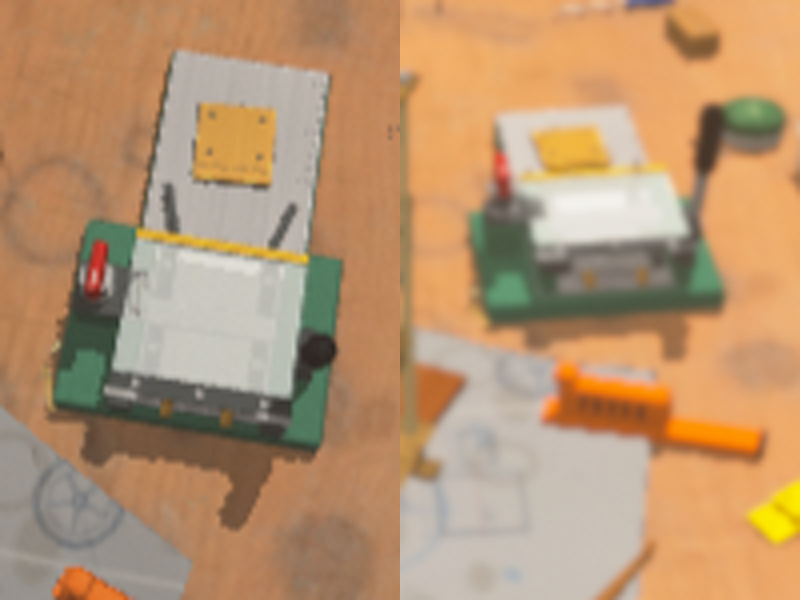

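The crops confirm the choices. The blank is the small plate on the infeed table, the red stud wing (95,268 in the crop) lies roughly along the feed direction, and the orange stick lies partly on the sheet. Next I go high over the clock frame and take a closer look from above the shear.

```bash
cat > c.py <<'E'
from h import *
np.set_printoptions(precision=4,suppress=True)
q=down(np.pi/2)
o=r.get_obs();print(o["time_s"])
r.command_gripper(0.5)
r.move_straight([.209,-.536,.5],speed=.3)
r.move_pose([.54,-.06,.48],q); print(r.get_obs()["time_s"])
r.move_pose([.57,-.03,.30],q)
P=[r.grab_frame("wrist")]
T=["opening","stop_face","stud_grip","blank_center"]
def rep(i):
  f=P[i]
  for t in T:
    for d in r.pinpoint(t,f)[:2]: print(t,round(d["conf"],2),np.array(d["point"]),proj(f,d["point"])[0].round())
rep(0)
r.move_pose([.55,-.12,.28],q)
P.append(r.grab_frame("wrist")); rep(1)
import pickle; pickle.dump(P,open("P.pkl","wb"))
cv2.imwrite("pics/w1.png",np.vstack([cv2.resize(p["img"],None,fx=.75,fy=.75) for p in P]))
print(r.get_obs()["time_s"],r.get_obs()["tool_pos"],r.get_obs()["q"])
E
python3 c.py
```

```text
1.8
5.4167
opening 0.83 [ 0.6264 -0.0684  0.0245] [356. 188.]
opening 0.18 [ 0.5489 -0.12    0.0929] [299. 243.]
stud_grip 0.7 [ 0.5533 -0.1211  0.092 ] [302. 244.]
blank_center 0.79 [0.6255 0.0145 0.0317] [358. 128.]
opening 0.77 [ 0.6289 -0.0679  0.0248] [380. 122.]
stop_face 0.38 [0.6201 0.0178 0.0276] [377.  46.]
blank_center 0.94 [0.6248 0.014  0.0289] [381.  49.]
7.15 [ 0.5505 -0.1191  0.2804] [-0.2336  0.274   1.5061  0.0002  1.3606 -0.2351]
```

View pics/w1.png

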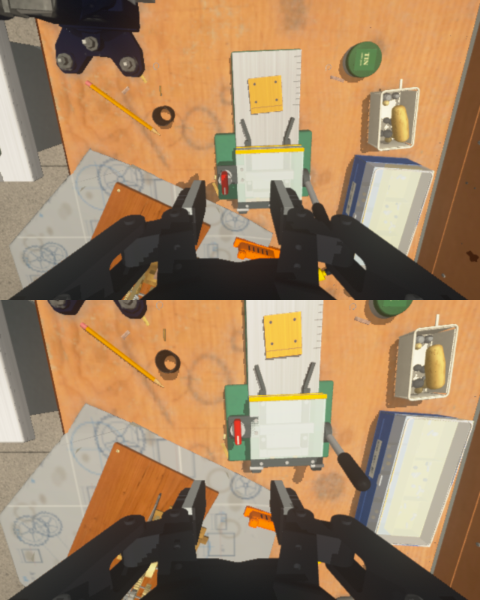

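The first wrist view shows the shear at (268,160), the blank at (265,95) and the stud at (223,180), all displayed at 0.75 scale. The second shows the stud at (237,432), the opening at (288,398), and the channel free with the lever to the right at (345,470). I'll crop at higher resolution for exact edges.

```bash
python3 - <<'E'
from h import *
import pickle; P=pickle.load(open("P.pkl","rb"))
def c(f,x,y,w,h,s): return cv2.resize(f["img"][y:y+h,x:x+w],None,fx=s,fy=s,interpolation=cv2.INTER_CUBIC)
cv2.imwrite("pics/crop2.png",np.hstack([c(P[0],275,60,150,230,2.6),c(P[1],292,0,150,230,2.6)]))
E
```

```text
(no output)
```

View pics/crop2.png

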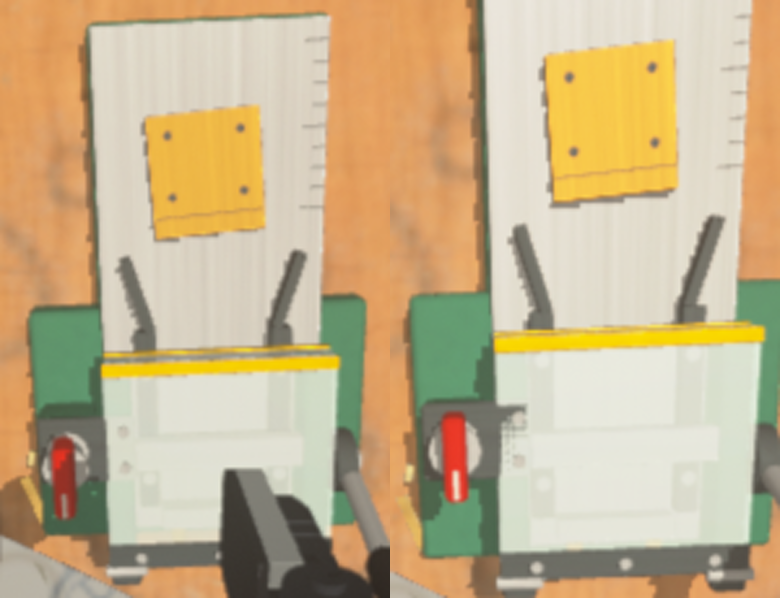

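The high-resolution crop shows sharp table corners and edges, guide tips, the stud wing's ends, and the blank's four corners, slightly rotated. I'll fit the poses to these pixels.

```bash
cat > d.py <<'E'
from h import *
import pickle; P=pickle.load(open("P.pkl","rb"))
from scipy.optimize import least_squares
np.set_printoptions(precision=4,suppress=True)
u1=lambda a:np.array([a[0]/2.6+275,a[1]/2.6+60]); u2=lambda a:np.array([(a[0]-390)/2.6+292,a[1]/2.6])
U=[u1,u2]
print("wing top tri",tri([(P[0],u1((64,478))),(P[1],u2((455,457)))]))
w=[atz(P[1],u2((453,413)),.101),atz(P[1],u2((457,500)),.101)]; print("wing ends",w,(w[0]+w[1])/2,np.linalg.norm(w[0]-w[1]),"yaw",np.arctan2(*(w[0]-w[1])[[1,0]]))
w=[atz(P[0],u1((62,438)),.101),atz(P[0],u1((65,518)),.101)]; print("wing ends img1",(w[0]+w[1])/2,np.linalg.norm(w[0]-w[1]))
for i,cs in enumerate([[(146,118),(258,105),(265,228),(156,240)],[(545,57),(673,40),(677,187),(554,203)]]):
  p=np.array([atz(P[i],U[i](c),.032) for c in cs]); f=(p[2]+p[3]-p[0]-p[1])/2; s=(p[1]+p[2]-p[0]-p[3])/2
  print("blank",p.mean(0),np.linalg.norm(f),np.linalg.norm(s),"feed yaw",np.arctan2(f[1],f[0]),np.arctan2(s[1],s[0])-np.pi/2+0)
print("z tri blank",[tri([(P[0],u1(a)),(P[1],u2(b))])[2].round(4) for a,b in zip([(146,118),(258,105),(265,228),(156,240)],[(545,57),(673,40),(677,187),(554,203)])])
# shear
pts=[(0,(90,26),(-170,-58,26)),(0,(329,14),(-170,58,26))]
lines=[(0,(100,290),-58),(0,(95,160),-58),(0,(322,290),58),(0,(326,150),58),(1,(485,100),-58),(1,(491,250),-58),(1,(748,80),58),(1,(739,250),58)]
def inv(v,p): # world->shear xy
  c,s=np.cos(v[2]),np.sin(v[2]); d=np.array(p[:2])-v[:2]; return np.array([c*d[0]+s*d[1],-s*d[0]+c*d[1]])
def res(v):
  e=[]
  for i,uv,X in pts: e+=list(inv(v,atz(P[i],U[i](uv),X[2]/1e3))*1e3-X[:2])
  for i,uv,y in lines: e.append(inv(v,atz(P[i],U[i](uv),.026))[1]*1e3-y)
  e+=list((inv(v,(.6275,-.0685))*1e3-np.array([-12,0]))/2)
  return np.array(e)
s=least_squares(res,[.625,-.08,-np.pi/2],x_scale=[.01,.01,.01]); v=s.x; print("shear",v,s.fun.round(1))
def W(x,y): c,q=np.cos(v[2]),np.sin(v[2]); return v[:2]+np.array([c*x-q*y,q*x+c*y])/1e3
print("stud pred",W(35,-78),"opening",W(-12,0),"stop",W(80,0),"blank target",W(50,0))
for i,uv in [(0,(126,258)),(0,(298,253)),(1,(520,228)),(1,(714,217))]: print("guide tip",inv(v,atz(P[i],U[i](uv),.036))*1e3)
E
python3 d.py
```

```text
wing top tri [ 0.5502 -0.1215  0.0918]
wing ends [array([ 0.5495, -0.1017,  0.101 ]), array([ 0.551 , -0.1376,  0.101 ])] [ 0.5502 -0.1197  0.101 ] 0.036014966098640085 yaw 1.6137521146512583
wing ends img1 [ 0.5504 -0.1176  0.101 ] 0.04016005252832739
blank [0.62   0.0154 0.032 ] 0.05972628570442786 0.05504609207288837 feed yaw -1.4670882147265982 -1.4617564406153298
blank [0.6198 0.0154 0.032 ] 0.059169719500791494 0.05531283811979991 feed yaw -1.4701105234065404 -1.4529612703046557
z tri blank [np.float64(0.0297), np.float64(0.0318), np.float64(0.034), np.float64(0.0314)]
shear [ 0.627  -0.0825 -1.5276] [ 0.4  0.9  0.1 -0.6 -0.4  0.3  0.1 -0.1 -0.3  0.2 -0.1 -0.3 -1.   0.5]
stud pred [ 0.5506 -0.1209] opening [ 0.6265 -0.0705] stop [ 0.6305 -0.1625] blank target [ 0.6292 -0.1325]
guide tip [-58.6494 -44.2685]
guide tip [-57.3003  42.7543]
guide tip [-56.2856 -44.8375]
guide tip [-56.9788  42.3693]
```

```bash
cat > e.py <<'E'
from h import *
np.set_printoptions(precision=4,suppress=True)
x,y,yaw=.5505,-.1205,1.614
def st(n):
  o=r.get_obs(); print(n,round(o["time_s"],2),np.array(o["tool_pos"]),"F",np.array(o["ft_force"]).round(1),"T",np.array(o["ft_torque"]).round(2),round(o["opening"],3),round(o["gripper_force"],1),round(o["q"][5],3))
r.move_pose([x,y,.14],down(yaw)); r.move_straight([x,y,.076],speed=.12); st("at")
r.command_gripper(0.0,70); st("grip")
r.move_straight([x,y,.0675],speed=.03); st("press")
for k in (.36,.72,1.08,1.43):
  r.move_straight([x,y,.0675],ori=down(yaw-k),speed=.05); st(k)
E
python3 e.py
```

```text
at 8.45 [ 0.5515 -0.1208  0.0772] F [-0.1 -0.9 -0.1] T [-0.02  0.02 -0.02] 0.503 0.0 -0.279
grip 8.82 [ 0.5501 -0.1207  0.0766] F [-4.  -1.2  3.7] T [-0.19  0.58 -0.02] 0.213 68.4 -0.279
press 9.25 [ 0.5502 -0.1207  0.0682] F [-5.4 -0.2  9.1] T [-0.15  0.78  0.05] 0.213 68.8 -0.279
0.36 9.76 [ 0.5499 -0.1206  0.0682] F [-6.5 -1.5  8.9] T [-0.22  1.    0.02] 0.219 68.8 0.081
0.72 10.27 [ 0.5496 -0.1205  0.0681] F [-5.8 -1.1  8.5] T [-0.13  1.   -0.04] 0.214 68.9 0.441
1.08 10.78 [ 0.5494 -0.1203  0.0681] F [-6.2 -0.7  9.3] T [-0.08  1.02  0.02] 0.209 68.9 0.801
1.43 11.28 [ 0.5492 -0.1201  0.068 ] F [-6.6  0.5  9.6] T [ 0.04  1.06 -0.02] 0.214 68.9 1.151
```

Turning went freely at a torque near zero. I'll go slightly further, let it rise into the notch, release, and look.

```bash
cat > f.py <<'E'
exec(open("e.py").read().split("r.move_pose")[0])
r.move_straight([x,y,.0675],ori=down(yaw-1.45),speed=.05); st("1.45")
r.move_straight([x,y,.0740],speed=.05); st("rise")
r.command_gripper(0.5); st("open")
r.move_straight([x,y,.16],speed=.25)
r.move_pose([.57,-.12,.26],down(np.pi/2)) 
f=r.grab_frame("wrist"); st("up")
for t in("stud_grip","stick_grip"):
  for d in r.pinpoint(t,f)[:2]: print(t,round(d["conf"],2),np.array(d["point"]),proj(f,d["point"])[0].round())
u=proj(f,[.5505,-.1205,.1])[0].astype(int); print(u)
cv2.imwrite("pics/stud.png",cv2.resize(f["img"][max(u[1]-90,0):u[1]+60,u[0]-50:u[0]+150],None,fx=3.5,fy=3.5,interpolation=cv2.INTER_CUBIC))
E
python3 f.py
```

```text
1.45 11.53 [ 0.5493 -0.1201  0.068 ] F [-5.9 -0.1  9.8] T [ 0.09  1.1  -0.1 ] 0.213 68.9 1.171
rise 11.81 [ 0.5492 -0.12    0.0741] F [-5.7  0.1  4.7] T [0.04 0.9  0.01] 0.215 68.6 1.171
open 12.17 [ 0.551  -0.1205  0.0738] F [ 0.1  0.1 -0.3] T [ 0.   -0.01 -0.01] 0.499 0.0 1.171
up 13.97 [ 0.5696 -0.1199  0.2589] F [-0.1 -0.4  0.7] T [-0.   -0.02  0.08] 0.505 0.0 -0.227
stud_grip 0.9 [ 0.5524 -0.1221  0.0933] [300. 182.]
stick_grip 0.59 [ 0.6129 -0.3129  0.0281] [349. 305.]
[298 181]
```

View pics/stud.png

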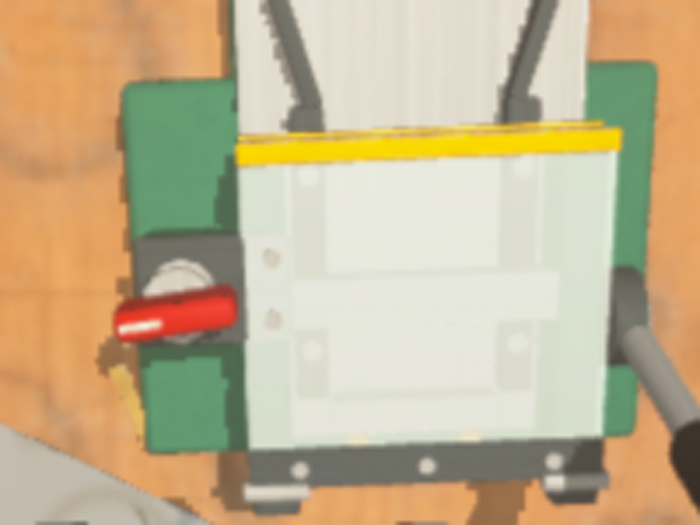

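```bash
python3 - <<'E'
from h import *
f=r.grab_frame("wrist"); u=proj(f,[.5505,-.1205,.1])[0].astype(int); o=np.array([u[0]-50,max(u[1]-90,0)])
np.set_printoptions(precision=4,suppress=True)
for a,b in [((120,325),(235,300)),((117,316),(232,290)),((122,341),(236,313))]:
  p=[atz(f,np.array(c)/3.5+o,.098) for c in(a,b)]; d=p[1]-p[0]; print((p[0]+p[1])/2,np.linalg.norm(d),"turn",1.614-np.arctan2(d[1],d[0]))
# reference: yellow guard edge and hinge bar angle vs shear
for a,b,z in [((237,145),(620,129),.06),((247,455),(605,440),.06)]:
  p=[atz(f,np.array(c)/3.5+o,z) for c in(a,b)]; d=p[1]-p[0]; print("ref",np.arctan2(d[1],d[0]),"expected",.0432)
for k in (0,np.pi):
  print(r.ik([.613,-.313,.03],down(-.35+k)))
E
```

```text
[ 0.5503 -0.1195  0.098 ] 0.03377560859676481 turn 1.3962200849228827
[ 0.5495 -0.1168  0.098 ] 0.033761860713268005 turn 1.388412731766494
[ 0.5507 -0.1238  0.098 ] 0.033848705707763535 turn 1.368130502276322
ref 0.04029254474094583 expected 0.0432
ref 0.044325041188338694 expected 0.0432
[-0.4888  0.6573  1.5264 -0.      0.9579  1.432 ]
[-0.4888  0.6573  1.5264  0.      0.9579 -1.7096]
```

The stud reads 1.39 ± 0.02 from the picture, so it is in its notch at 1.40. Next is the stick.

```bash
cat > g.py <<'E'
from h import *
np.set_printoptions(precision=4,suppress=True)
P=[]
for p in ([.62,-.26,.30],[.64,-.36,.26]):
  r.move_pose(p,down(np.pi/2)); f=r.grab_frame("wrist"); P.append(f)
  for t in("stick_grip","stick_nose","push_stick"):
    for d in r.pinpoint(t,f)[:2]: print(t,round(d["conf"],2),np.array(d["point"]),proj(f,d["point"])[0].round())
import pickle; pickle.dump(P,open("S.pkl","wb"))
u=proj(f,[.66,-.33,.02])[0].astype(int); o=[max(u[0]-150,0),max(u[1]-110,0)]; print(o,r.get_obs()["time_s"])
cv2.imwrite("pics/stick.png",cv2.resize(f["img"][o[1]:o[1]+220,o[0]:o[0]+300],None,fx=2.6,fy=2.6,interpolation=cv2.INTER_CUBIC))
E
python3 g.py
```

```text
stick_grip 0.87 [ 0.6086 -0.3148  0.0282] [309. 202.]
stick_nose 0.78 [ 0.7084 -0.3498  0.0074] [377. 220.]
push_stick 0.74 [ 0.5528 -0.1185  0.0891] [252.  36.]
push_stick 0.6 [ 0.6142 -0.3148  0.0035] [313. 197.]
stick_grip 0.6 [ 0.6083 -0.3111  0.0266] [290. 127.]
stick_nose 0.69 [ 0.7135 -0.3532  0.0044] [375. 159.]
push_stick 0.63 [ 0.6105 -0.3144  0.0031] [294. 128.]
[np.int64(183), np.int64(32)] 15.7083
```

View pics/stick.png

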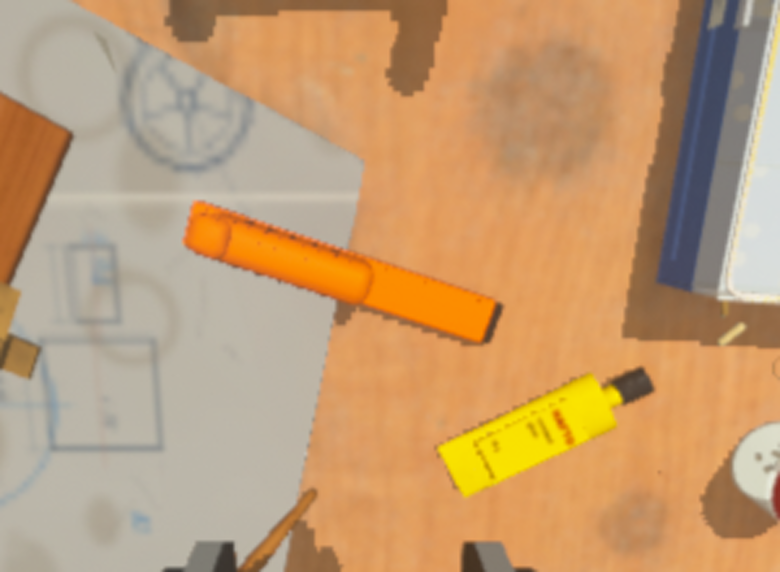

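The stick lies with its horn at (195,228) and nose at (492,322) in the crop. The handle is on the sheet and the tongue on the wood, with the fingers' surroundings clear; the yellow tube is at (550,430) and the pencil at (280,530).

```bash
cat > i.py <<'E'
from h import *
import pickle; P=pickle.load(open("S.pkl","rb")); f=P[1]
np.set_printoptions(precision=4,suppress=True)
A=lambda c,z: atz(f,np.array(c)/2.6+[183,32],z)
n=A((491,321),.011); h=A((192,226),.047); m=A((366,283),.039)
d=n-h; yaw=np.arctan2(d[1],d[0]); e=np.array([np.cos(yaw),np.sin(yaw)])
print(n,h,m,np.linalg.norm(d[:2]),"(148)",yaw, "grip est",n[:2]-.105*e,h[:2]+.043*e,m[:2]-.04*e)
g=((n[:2]-.105*e)+(h[:2]+.043*e))/2; print(g)
np.save("stick.npy",[g[0],g[1],yaw])
E
python3 i.py
```

```text
[ 0.7086 -0.3474  0.011 ] [ 0.5734 -0.3017  0.047 ] [ 0.6475 -0.3264  0.039 ] 0.1427422060590242 (148) -0.3262174153185 grip est [ 0.6091 -0.3138] [ 0.6141 -0.3154] [ 0.6097 -0.3136]
[ 0.6116 -0.3146]
```

```bash
python3 - <<'E'
from h import *
g=r.grab_frame("side")
for d in (0,.1,.2,.3,.4,.5): print(d,proj(g,[.209,-.536,.231+d])[0].round())
q=[-1.219,.32,1.565]; L1,L2,c=.589,.402,-.204
for h in (.2,.3,.4):
  e=L1*np.sin(.32); print("h",h,"shoulder",proj(g,[0,0,h])[0].round(),"elbow",proj(g,[e*np.cos(-1.2),e*np.sin(-1.2),h+L1*np.cos(.32)])[0].round())
E
```

```text
0 [191. 277.]
0.1 [184. 237.]
0.2 [177. 194.]
0.3 [168. 146.]
0.4 [159.  92.]
0.5 [148.  31.]
h 0.2 shoulder [155. 180.] elbow [122. -10.]
h 0.3 shoulder [149. 150.] elbow [112. -61.]
h 0.4 shoulder [143. 118.] elbow [ 102. -116.]
```

The arm sizes check out and the forearm passes above the clock frame. Now to grasp the stick.

```bash
cat > j.py <<'E'
from h import *
np.set_printoptions(precision=4,suppress=True)
def st(n):
  o=r.get_obs(); print(n,round(o["time_s"],2),np.array(o["tool_pos"]),"F",np.array(o["ft_force"]).round(1),"T",np.array(o["ft_torque"]).round(2),round(o["opening"],3),round(o["gripper_force"],1),round(o["q"][5],3)); return o
x,y=.6105,-.3142; q=down(-.33+np.pi)
r.move_pose([x,y,.13],q); st("hover")
r.move_straight([x,y,.014],speed=.12); st("low")
r.command_gripper(0.0,60); st("grip")
r.move_straight([x,y,.014+.02],speed=.08); st("lift")
r.move_straight([x,y,.25],speed=.25); st("up")
E
python3 j.py
```

```text
hover 16.87 [ 0.6111 -0.3143  0.1309] F [-0.3  0.2  0.5] T [ 0.   -0.01  0.03] 0.499 0.0 -1.732
low 17.98 [ 0.6111 -0.3146  0.0149] F [-0.3 -1.4  0.2] T [-0.01 -0.03  0.03] 0.501 0.0 -1.733
grip 18.31 [ 0.6111 -0.3146  0.0152] F [0.3 0.1 4.3] T [ 0.01 -0.01 -0.  ] 0.224 59.2 -1.733
lift 18.71 [ 0.6108 -0.3143  0.0347] F [-0.1  0.2 -1.5] T [-0.    0.03 -0.02] 0.221 58.5 -1.733
up 19.73 [ 0.6097 -0.3138  0.248 ] F [ 0.1  0.5 -0.6] T [-0.    0.06  0.05] 0.224 58.5 -1.733
```

```bash
cat > k.py <<'E'
exec(open("j.py").read().split("x,y=")[0])
v=np.array([.627,-.0825,-1.5276])
def W(x,y,z): c,s=np.cos(v[2]),np.sin(v[2]); return [v[0]+(c*x-s*y)/1e3,v[1]+(s*x+c*y)/1e3,z]
Q=down(v[2]+np.pi)
E
cat > k1.py <<'E'
from k import *
r.move_pose(W(-247,-1,.24),Q); st("over")
r.move_straight(W(-247,-1,.06),speed=.2); o=st("low"); f0=o["ft_force"][2]
f=r.grab_frame("scene");g=r.grab_frame("side")
for n,p in(("sc",f),("sd",g)):
  for t in("stick_nose","stick_grip"):
    for d in r.pinpoint(t,p)[:1]: print(n,t,round(d["conf"],2),np.array(d["point"]))
print("expected nose",W(-142,-1,.06-.0132+.005))
for z in np.arange(.047,.0369,-.001):
  r.move_straight(W(-247,-1,z),speed=.03); o=r.get_obs(); df=o["ft_force"][2]-f0; print(round(z,4),round(o["tool_pos"][2],4),round(df,2))
  if df>1.5: break
st("end")
f=r.grab_frame("scene")
cv2.imwrite("pics/pre.png",cv2.resize(f["img"][165:300,280:420],None,fx=4,fy=4,interpolation=cv2.INTER_CUBIC))
E
python3 k1.py
```

```text
over 21.47 [0.6155 0.1636 0.2396] F [ 0.5 -0.4 -1.2] T [-0.03 -0.03 -0.04] 0.224 58.6 0.199
low 22.52 [0.6164 0.1643 0.0612] F [ 0.2  0.6 -0.4] T [ 0.02  0.   -0.03] 0.22 58.6 0.199
sc stick_nose 0.7 [0.6197 0.0597 0.0515]
sc stick_grip 0.74 [0.6167 0.1635 0.0777]
sd stick_nose 0.53 [0.6244 0.0588 0.0545]
sd stick_grip 0.45 [0.6149 0.1646 0.0766]
expected nose [np.float64(0.6198689617905353), np.float64(0.059324357195987845), 0.05179999999999999]
0.047 0.0468 -0.45
0.046 0.0461 -0.68
0.045 0.045 -0.3
0.044 0.0439 -0.28
0.043 0.0429 -0.38
0.042 0.0419 -0.9
0.041 0.0409 -0.34
0.04 0.0399 -0.29
0.039 0.0394 1.78
end 25.4 [0.6155 0.1643 0.0394] F [-0.1  1.1  1.4] T [-0.09  0.05 -0.06] 0.221 58.9 0.2
```

View pics/pre.png

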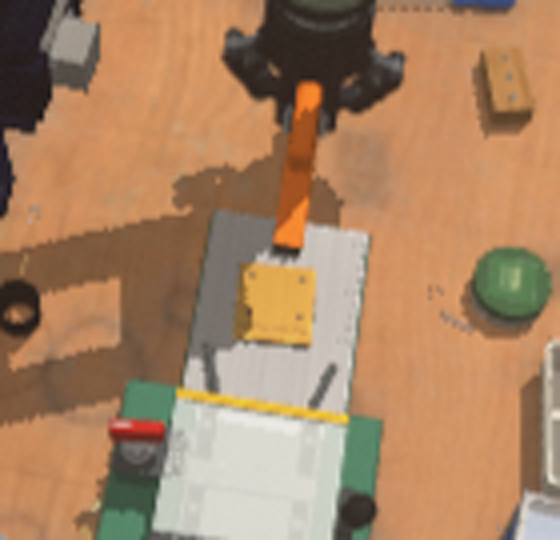

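The stick is in line behind the blank with its nose at (287,250). The stud is locked, the bystanders are clear, and contact with the table came at z 0.0394. Time to push.

```bash
cat > k2.py <<'E'
from k import *
z=.0402
r.move_straight(W(-247,-1,z),speed=.03)
for x in (-200,-160,-130,-105): r.move_straight(W(x,-1,z),speed=.07); st(x)
for x in np.arange(-102,-75,2.):
  r.move_straight(W(x,-1,z),speed=.04); o=r.get_obs(); print(x,np.array(o["tool_pos"]),np.array(o["ft_force"]).round(1))
  if o["ft_force"][1]>6: break
st("stop")
f=r.grab_frame("scene")
for d in r.pinpoint("blank_center",f)[:3]: print(round(d["conf"],2),np.array(d["point"]),W(50,0,.029))
for d in r.pinpoint("stick_nose",f)[:3]: print(round(d["conf"],2),np.array(d["point"]),W(20,0,.029))
cv2.imwrite("pics/fed.png",cv2.resize(f["img"][225:325,290:400],None,fx=5,fy=5,interpolation=cv2.INTER_CUBIC))
E
python3 k2.py
```

```text
-200 26.52 [0.6174 0.1171 0.0403] F [ 0.4 -0.1 -0.3] T [0.02 0.   0.02] 0.223 58.5 0.126
-160 27.25 [0.6184 0.0767 0.0399] F [-0.  -0.6 -0.7] T [ 0.04  0.   -0.07] 0.223 58.7 0.063
-130 27.82 [0.6203 0.0467 0.0402] F [ 0.6 -0.4 -0.4] T [-0.01 -0.01 -0.06] 0.22 58.7 0.015
-105 28.33 [0.6214 0.0217 0.0401] F [-0.2 -0.6 -1.5] T [ 0.   -0.02  0.02] 0.222 58.7 -0.026
-102.0 [0.6216 0.0193 0.0402] [-0.2 -0.7 -0.4]
-100.0 [0.6217 0.0174 0.0402] [0.3 0.4 0.2]
-98.0 [0.6218 0.0153 0.0402] [ 0.3  1.2 -0.8]
-96.0 [0.6219 0.0132 0.0402] [-0.4  0.5 -1.1]
-94.0 [0.622  0.0111 0.0402] [ 0.5 -0.  -1. ]
-92.0 [0.622  0.0091 0.0402] [-0.1  0.4 -1.4]
-90.0 [0.6221 0.0071 0.0402] [ 0.   0.3 -0.3]
-88.0 [0.6222 0.0051 0.0402] [ 0.3 -0.1 -1.4]
-86.0 [0.6224 0.0038 0.0403] [0.1 4.6 0.5]
-84.0 [0.6227 0.0036 0.0406] [-0.5 10.2  1. ]
stop 30.83 [0.6227 0.0036 0.0406] F [-0.5 10.2  1. ] T [ 1.62 -0.04  0.04] 0.222 59.1 -0.06
0.67 [0.71   0.4533 0.0088] [np.float64(0.6291591447273692), np.float64(-0.13245335918680817), 0.029]
```

View pics/fed.png

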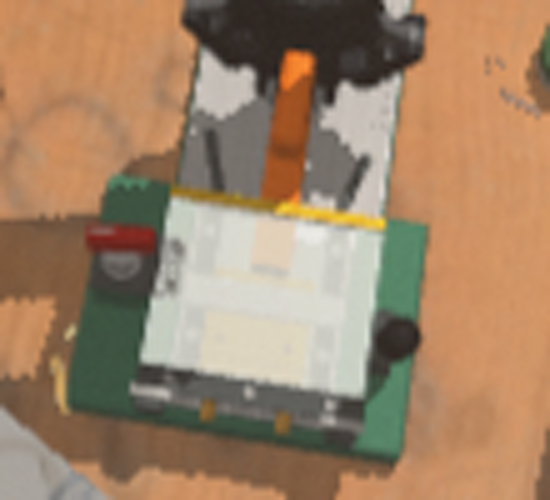

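The feed stopped hard at grip x = −86 (expected −85) with 10 N. The blank shows square under the guard at (255,345) against the stop, and the stud is still crosswise at (122,238). Next I draw the stick out and lay it on the clear wood behind the infeed.

```bash
cat > l.py <<'E'
from k import *
z=.0402
r.move_straight(W(-90,-1,z),speed=.04)
r.move_straight(W(-190,-1,z),speed=.12); st("out")
r.move_straight(W(-220,-1,.10),speed=.2)
X=-322
r.move_straight(W(X,-1,.10),speed=.2)
r.move_straight(W(X,-1,.022),speed=.12); o=st("low"); f0=o["ft_force"][2]
for zz in np.arange(.018,.009,-.001):
  r.move_straight(W(X,-1,zz),speed=.03); o=r.get_obs(); df=o["ft_force"][2]-f0; print(round(zz,4),round(o["tool_pos"][2],4),round(df,2))
  if df>1.8: break
r.command_gripper(0.5); st("open")
p=W(X,-1,.15); r.move_straight(p,speed=.15)
r.move_pose([.5,.2,.4],Q); st("away")
f=r.grab_frame("scene"); g=r.grab_frame("side")
for n,p in(("sc",f),("sd",g)):
  for t in("stick_nose","stick_grip","loupe","solder_tin","riveting_block","stud_grip"):
    for d in r.pinpoint(t,p)[:1]: print(n,t,round(d["conf"],2),np.array(d["point"]))
cv2.imwrite("pics/fin.png",np.vstack([cv2.resize(f["img"][130:330,280:420],None,fx=2.8,fy=2.8,interpolation=cv2.INTER_CUBIC)]))
E
python3 l.py
```

```text
out 32.27 [0.6178 0.1068 0.0402] F [ 0.2 -0.4 -0.6] T [ 0.02 -0.01  0.01] 0.22 58.7 0.11
low 34.21 [0.6128 0.2391 0.0227] F [-0.2 -0.7 -0. ] T [-0.02 -0.02  0.05] 0.223 58.7 0.312
0.018 0.0183 -0.91
0.017 0.0171 -0.73
0.016 0.0159 -0.67
0.015 0.0149 -0.95
0.014 0.0139 -0.89
0.013 0.0135 2.82
open 36.1 [0.6121 0.2391 0.0128] F [-0.3 -1.2  0.2] T [ 0.03 -0.    0.  ] 0.499 0.0 0.312
away 38.24 [0.5001 0.2    0.398 ] F [ 0.5 -0.4  0.5] T [ 0.02 -0.    0.01] 0.498 0.0 0.316
sc stick_nose 0.56 [0.616  0.1321 0.0065]
sc stick_grip 0.9 [0.6138 0.2393 0.031 ]
sc loupe 0.56 [ 0.4372 -0.0202 -0.0048]
sc solder_tin 0.62 [0.7808 0.0774 0.0027]
sc riveting_block 0.6 [0.7647 0.2494 0.0001]
sc stud_grip 0.64 [ 0.5488 -0.1202  0.09  ]
sd stick_nose 0.64 [0.6228 0.133  0.0079]
sd stick_grip 0.72 [0.6143 0.2373 0.0282]
sd loupe 0.73 [ 0.5517 -0.12    0.0901]
sd riveting_block 0.52 [ 0.768   0.2525 -0.0016]
sd stud_grip 0.47 [ 0.5524 -0.1161  0.0919]
```

View pics/fin.png

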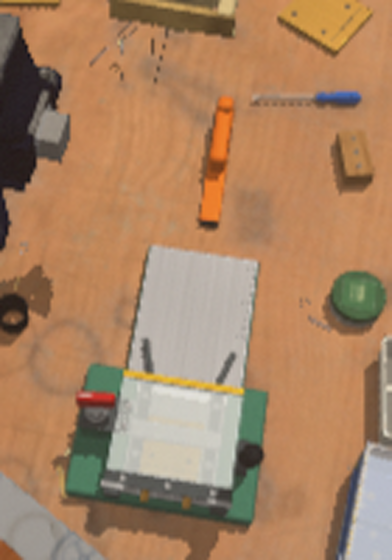

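The stick lies flat at (215,165), the blank is under the guard at (170,455), the stud is crosswise, and the bystanders have not moved. Handing in.

```bash
python3 -c "
from bench import r
print(r.close_job())"
```

```text
the job is handed in; nothing more can be done
None
```

I handed the job in at about 38 s of the 72: stud turned to about 1.39 rad (notch at 1.40), blank pushed up against the back stop, stick laid flat on the wood behind the infeed table, and the bystanders where they were. That the blank is flush I judged from the push, which met about 10 N within 1 mm of the expected point; the edge itself I did not measure.

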